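# Lay the serving board for one filter coffee

## Task

Lay the wooden board for one drip-filter coffee: set the steel filter chamber upright on the mug that stands on the board's left-hand end, stand the press inside the chamber, and close it with the red-knobbed lid so that the lid sits level and fully home. Lay the teaspoon lengthwise (pointing away from you) on the right-hand end of the board with its bowl at the far side, and stand the red-capped cocoa jar in the middle of the board, between mug and spoon. Leave the mug standing at its end of the board and do not shift or tip the two steel-capped jars.

Things in the scene. Friction and masses are not known exactly. Their poses are not given: they have to be found in the camera images.
- chamber_c (a point): Steel filter chamber, 58 mm high, 0.12 kg; point on its axis half-way up. From below: foot 44 mm across, 6 high (goes loosely into the mug's mouth); saucer flange 92 across, 6 to 8.5 (rests on the mug's rim; point then 23 mm above mug_rim); open tapered cup, 54 to 62 across, wall 2.5, inside 57 at rim, 49 at floor (8.5 mm up). Grip across the cup, 10 mm above the point (60 wide).
- press_c (a point): Filter press, 75 mm high, 0.07 kg: perforated steel disc (43 mm across below, 46 above, 10 thick), upright 7 mm stem, black knob 14 across and 13 high on top. Point on the axis half-way up, z up. Grip the knob (middle 31 mm above the point). Home, the disc rests loosely on the chamber's floor: point 17 mm above chamber_c, knob top 25.5 mm above the chamber's rim.
- lid_c (a point): Domed steel lid with red knob, 76 mm across, 69 high, 0.06 kg; point on its axis 30.5 mm above its lower edge, z up. Hollow: skirt inside 72 mm across at the edge, 67 mm 10 mm higher, where a shoulder stops on the chamber's rim; room above for the press's knob. Home: point 49.5 mm above chamber_c. Grip the knob: 16 across, from 19.5 to 38.5 mm above the point; the dome ends 13 mm above it.
- cocoa_c (a point): Round glass jar of cocoa (dark powder) with a dark red cap, loose, 0.12 kg, 58 mm across, 84 mm high; point on its axis half-way up (42 mm above its underside), z up. The glass body is 61 mm high, the cap (52 mm across) is the top 15 mm. Grip across the body.
- spoon_c (a point): Steel teaspoon lying bowl upward, loose, 0.02 kg, 137 mm long, 28 mm wide at the bowl (at +x), 13 mm high; this point is at its middle, half-way up. Its x axis runs along the spoon toward the bowl, z is up. Grip it across at its middle (the handle, about 10 mm wide).
- mug_rim (a point): Cream-coloured mug, loose, 0.27 kg, standing on the board's left-hand end; this point is the centre of its mouth at the height of the rim, 98 mm above its underside. 82 mm across outside, at least 60 mm inside; its handle reaches 75 mm from the axis in this frame's -y direction. z is up. With the chamber in place chamber_c is 23 mm above this point.
- board: Wooden board, fixed, 200 mm deep (its x, away from the robot) by 300 mm wide (its y, toward the left), 22 mm thick; origin at the centre of its underside, so its top is 22 mm above. It may be turned by up to 0.25 rad.
- herbs_c (a point): Bystander: round glass jar of green herbs with a pale steel cap, loose, 47 mm across, 70 mm high; this point is on its axis half-way up. Not to be disturbed.
- cinnamon_c (a point): Bystander at the back: round glass jar of light brown powder with a pale steel cap, loose, 48 mm across, 74 mm high; point on its axis half-way up. Not to be disturbed.

How it is judged (in metres and radians):
At the end, for the whole second after the job is handed in: At rest, level: chamber on mug (axes within 14 mm), press on its floor (7 mm), lid home (8 mm; heights to 4 mm). On the board: jar upright 50 mm right to 20 left of centre, spoon 85 to 142 right, along the depth to 0.3 rad, bowl far; both within 30 mm of the middle line; mug upright at the left end (horizontal distance between chamber_c and mug_rim below 0.014 m and z of chamber_c in the frame of mug_rim between 0.019 and 0.0265 m and angle between each of chamber_c, mug_rim's own z axis and vertical below 0.06 rad and horizontal distance between press_c and chamber_c below 0.007 m and z of press_c in the frame of chamber_c between 0.013 and 0.0205 m and angle between press_c's own z axis and vertical below 0.12 rad and horizontal distance between lid_c and chamber_c below 0.008 m and z of lid_c in the frame of chamber_c between 0.045 and 0.053 m and angle between lid_c's own z axis and vertical below 0.08 rad and x of cocoa_c in the frame of board between -0.03 and 0.03 m and y of cocoa_c in the frame of board between -0.05 and 0.02 m and z of cocoa_c in the frame of board between 0.059 and 0.069 m and angle between cocoa_c's own z axis and vertical below 0.1 rad and x of spoon_c in the frame of board between -0.03 and 0.03 m and y of spoon_c in the frame of board between -0.142 and -0.085 m and z of spoon_c in the frame of board between 0.022 and 0.035 m and angle between the x axis of spoon_c and the x axis of board, either way round below 0.3 rad and y of mug_rim in the frame of spoon_c above 0.1 m and y of mug_rim in the frame of board between 0.05 and 0.125 m and x of mug_rim in the frame of board between -0.045 and 0.045 m and linear speed of each of chamber, press, lid, cocoa, spoon, mug below 0.02 m/s); the robot touches nothing.
It fails at once if the mug is tipped (angle between mug_rim's own z axis and vertical above 0.3 rad).
It fails at once if the green herb jar is shifted or tipped (distance of herbs_c from where it was at the start of the episode above 0.025 m or angle between herbs_c's own z axis and vertical above 0.4 rad).
It fails at once if the light brown jar at the back is shifted or tipped (distance of cinnamon_c from where it was at the start of the episode above 0.025 m or angle between cinnamon_c's own z axis and vertical above 0.4 rad).
It also fails if it takes over 131 s, if anything falls off the work surface, if the arm or the gripper's body presses on something with over 40 N, if the wrist force passes 120 N, or if a joint passes its speed limit or range.

## Robot

A 7-joint arm with a two-finger parallel gripper is mounted at the origin on a cart in front of the work surface, level with it; the furniture and walls round the work are solid. World frame = base frame: x ahead of the robot, y to its left, z up, the work surface at z = 0. Lengths are in mm, angles in rad, forces in N, time in s.
With the tool pointing down it reaches from about 350 to 900 mm from the base axis. Payload 8.1 kg.
Tool frame: the origin (TCP) lies between the finger pads; the fingertips stand 19 mm ahead of it and the grasp point (between the pads) is the TCP; z points along the fingers, y is the line along which they close (so a half turn about z gives the same grasp; the last joint's range is limited). The gripper opens to 92 mm and grips with 3 to 60 N. Pads are 19 mm wide; open, the fingers measure 130 mm over their backs; the gripper's body (75 mm by 190 mm) begins 47 mm behind the grasp point.
Start: joints at [1.031, 0.434, 0.025, 1.573, -0.012, 1.134, -0.075], TCP at [264.38, -566.342, 245.742] pointing down, gripper open.
Joint ranges: [-2.62, 2.62], [-0.44, 2.09], [-1.27, 1.32], [0.08, 2.57], [-1.32, 4.46], [0.12, 2], [-2.74, 2.74]. Speed limits (rad/s): [2.22, 2.22, 3.01, 3.01, 3.14, 3.14, 3.14].

## Interface

Orientations are given as a rotation vector (axis times angle).
In Python, from bench import monitor, camera, calibration, workorder, models gives the robot as it stands.
- The arm moves only by the shell command python3 -m pendant 'ROWS' [FORCE]. ROWS is JSON, one flat list of numbers, 7 for each row, row after row: the shift along the world's x, y, z in m, then the turn, a rotation vector about the world's x, y, z in rad, then the finger opening in m, from 0 to 0.0918. A call has 1 to 20 rows; each row is the pose to reach, as a shift and turn from the pose commanded when the call began; what a row does not reach only later rows make up. A row lasts 1/10 s, in which the tool goes at most 50 mm and 8.59 degrees, less where a joint would pass 70% of its speed; a pose out of reach is approached as far as the arm can. A call with a gripper value outside its range is refused whole. The fingers move at their own pace and stop on an object; FORCE is the grip in N (left out, the last holds). Time passes only in rows, so rows that repeat a pose let the fingers close. It gives the time, the measured TCP pose, the force, the opening and the grip force at its end, in the units of the state.
- monitor.get_obs(): the state, without advancing time (a new reading comes with each control period).
- camera(name): name is "side" or "top" or "wrist"; returns the picture (384x512x3 uint8, blue, green, red); there is no depth.
- calibration(name): a dict with "intrinsics" (3x3 intrinsics, pixels), "dist_coeffs" ([k1, k2, p1, p2, k3] as OpenCV has them; the pictures are not rectified), "world_to_cam" (4x4, takes a point from world to camera coordinates). Camera axes: x right, y down, z forward; pixel columns grow to the right and rows downward; lengths in mm; the calibration is good to about 2 mm. A picture is of the moment at which its call begins: read the wrist's pose just before it. calibration takes no time and is no camera call; for the wrist camera it gives the pose at the moment of the call.
- workorder.finish_job(): hands the job in; it is judged then, once.
Trained networks look in the newest picture that a camera, given by its name, has taken for a name from the list of things; names that differ only in an ending like _2 or _b are one class to them, and where a whole thing is asked for, a point or a joint stands for the part that bears it (a point fixed in the world has none). Each returns a list of dicts, best first, with "p" (0 to 1); they miss things now and then, are a little off and sometimes report something else, mostly with a low value. They report only what shows in the picture. A call takes as long as a camera call.
- models.masks_of(camera, target): "region" (384x512 bool, what is visible of it) and "location" ([row, column] in pixels, amid what is visible of it).
The state is a dict: "clock": time; "joints": joint angles; "qvel": joint speeds; "joint_efforts": joint torques, N m; "position": TCP position; "orientation": TCP orientation; "ft_force": force on the tool from outside, world axes, zero at the start; "wrist_torque": the same for the moment, N m; "finger_gap": finger opening in mm; "grip_force": force on a finger pad.
Only numpy, scipy, OpenCV 4.12 (cv2) and the standard library are available. Lean on these libraries where they do the work, as an engineer would, in place of code of your own. Each camera call takes 0.05 s, during which the arm holds its last target. There are 200 camera calls.

## Working session

There is one attempt and no reset: what is moved stays moved. The work goes in short steps, Python scripts to look and compute and a shell command to move; the robot and the scene stay as the last step left them, time stands still between calls to the robot, and variables do not carry over. Pictures are saved under pics/ and viewed, at most 14 in all, crops included, and the job is handed in when it is done.

```bash
mkdir -p pics; ls; cat > h.py <<'E'
import numpy as np, cv2, json
from bench import monitor, camera, calibration, workorder, models
def st():
    o=monitor.get_obs(); print('t',o['clock'],'pos',np.round(o['position'],1),'ori',np.round(o['orientation'],3),'gap',o['finger_gap'],'F',np.round(o['ft_force'],1)); return o
def ray(cal,px):
    K=np.array(cal['intrinsics'],float);d=np.array(cal['dist_coeffs'],float);T=np.array(cal['world_to_cam'],float)
    u=cv2.undistortPoints(np.array([[px]],float),K,d)[0,0]
    R=T[:3,:3];c=-R.T@T[:3,3];v=R.T@np.array([u[0],u[1],1.]);return c,v
def atz(cal,px,z):
    c,v=ray(cal,px);return c+v*(z-c[2])/v[2]
def proj(cal,P):
    K=np.array(cal['intrinsics'],float);d=np.array(cal['dist_coeffs'],float);T=np.array(cal['world_to_cam'],float)
    return cv2.projectPoints(np.array(P,float).reshape(-1,1,3),cv2.Rodrigues(T[:3,:3])[0],T[:3,3],K,d)[0][:,0]
E
python3 - <<'E'
from h import *
st()
for n in ['top','side']:
    im=camera(n);cv2.imwrite(f'pics/{n}0.png',im);c=calibration(n);cc,v=ray(c,(256,192));print(n,np.round(cc),np.round(v,2))
    for t in ['chamber_c','press_c','lid_c','cocoa_c','spoon_c','mug_rim','board','herbs_c','cinnamon_c']:
        for r in models.masks_of(n,t)[:2]:
            ys,xs=np.nonzero(r['region']);print(t,round(r['p'],2),np.round(r['location']),(xs.min(),xs.max(),ys.min(),ys.max()), np.round(atz(c,r['location'][::-1],30)))
E
```

```text
pics
t 0.0 pos [ 264.1 -565.9  244.9] ori [-3.066e+00 -6.800e-01  1.000e-03] gap 91.97729637814393 F [0.1 0.1 0.1]
top [ 418.  -24. 1246.] [ 0.09 -0.01 -1.  ]
chamber_c 0.6 [238. 341.] (np.int64(325), np.int64(351), np.int64(223), np.int64(250)) [ 384. -301.   30.]
chamber_c 0.36 [236. 148.] (np.int64(139), np.int64(153), np.int64(228), np.int64(242)) [383. 300.  30.]
press_c 0.46 [234. 148.] (np.int64(140), np.int64(153), np.int64(228), np.int64(241)) [389. 301.  30.]
lid_c 0.73 [178. 332.] (np.int64(320), np.int64(343), np.int64(167), np.int64(190)) [ 574. -275.   30.]
cocoa_c 0.65 [207. 114.] (np.int64(103), np.int64(129), np.int64(199), np.int64(217)) [470. 406.  30.]
spoon_c 0.62 [176. 332.] (np.int64(320), np.int64(343), np.int64(167), np.int64(189)) [ 577. -275.   30.]
spoon_c 0.47 [171. 163.] (np.int64(156), np.int64(165), np.int64(147), np.int64(185)) [587. 259.  30.]
mug_rim 0.6 [215. 212.] (np.int64(197), np.int64(225), np.int64(196), np.int64(230)) [451. 101.  30.]
board 0.65 [210. 247.] (np.int64(191), np.int64(290), np.int64(176), np.int64(249)) [466.  -8.  30.]
herbs_c
[... 492 characters left out ...]
nt64(307), np.int64(325), np.int64(156), np.int64(175)) [ 561. -254.   30.]
cocoa_c 0.59 [244. 159.] (np.int64(147), np.int64(166), np.int64(230), np.int64(255)) [466. 392.  30.]
spoon_c 0.46 [206. 178.] (np.int64(171), np.int64(188), np.int64(192), np.int64(218)) [593. 285.  30.]
mug_rim 0.25 [259. 190.] (np.int64(184), np.int64(196), np.int64(249), np.int64(264)) [370. 310.  30.]
board 0.64 [213. 267.] (np.int64(214), np.int64(308), np.int64(177), np.int64(251)) [442.  -0.  30.]
cinnamon_c 0.65 [153. 266.] (np.int64(262), np.int64(273), np.int64(145), np.int64(163)) [ 703. -115.   30.]
cinnamon_c 0.36 [257. 188.] (np.int64(183), np.int64(195), np.int64(248), np.int64(264)) [383. 315.  30.]
```

```bash
python3 - <<'E'
from h import *
im=cv2.imread('pics/top0.png')[110:290,80:420];cv2.imwrite('pics/top0c.png',cv2.resize(im,None,fx=2.35,fy=2.35,interpolation=cv2.INTER_CUBIC))
o=st();c=calibration('wrist');cc,v=ray(c,(256,192));print(cc,v,c['intrinsics']);import scipy.spatial.transform as s
print(s.Rotation.from_rotvec(o['orientation']).as_matrix().round(2))
E
```

```text
t 1.0 pos [ 264.4 -566.4  245.8] ori [3.067 0.681 0.   ] gap 92.18485575184171 F [-0.3  0.6 -0.1]
[ 325.68499397 -536.83512333  384.96642736] [-0.24251198 -0.11276487 -0.96369615] [[269.98014281   0.         256.08730522]
 [  0.         269.98014281 187.83373634]
 [  0.           0.           1.        ]]
[[ 0.91  0.42  0.  ]
 [ 0.42 -0.91 -0.  ]
 [-0.    0.   -1.  ]]
```

View pics/top0c.png

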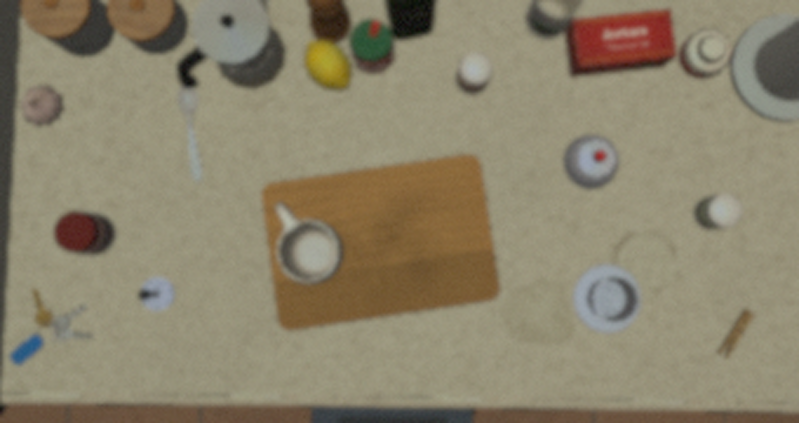

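The board is centred near crop (380,240), turned about +0.14 rad. The mug is at (310,250), chamber (606,298), lid (592,160), press (155,294), spoon (190,130) and cocoa (80,232), with herbs at (720,212) and cinnamon at (475,72). I'll start with the chamber.

```bash
python3 -m pendant '[0.05,0.12,-0.02,0,0,-0.15,0.0918, 0.105,0.245,-0.045,0,0,-0.3,0.0918, 0.105,0.245,-0.045,0,0,-0.3,0.0918, 0.105,0.245,-0.045,0,0,-0.3,0.0918, 0.105,0.245,-0.045,0,0,-0.3,0.0918, 0.105,0.245,-0.045,0,0,-0.3,0.0918, 0.105,0.245,-0.045,0,0,-0.3,0.0918, 0.105,0.245,-0.045,0,0,-0.3,0.0918]' 20
cat >> h.py <<'E'
def look(t,z,cam='wrist',save=None,im=None):
    o=monitor.get_obs();c=calibration(cam);im=camera(cam)
    if save: cv2.imwrite(save,im)
    for r in models.masks_of(cam,t)[:2]:
        m=r['region'].astype(np.uint8);ys,xs=np.nonzero(m);(cx,cy),_=cv2.minEnclosingCircle(max(cv2.findContours(m,0,2)[0],key=len))
        print(t,round(r['p'],2),'bbox',xs.min(),xs.max(),ys.min(),ys.max(),'loc',np.round(atz(c,r['location'][::-1],z),1),'circ',np.round(atz(c,(cx,cy),z),1))
    return o,c,im
E
python3 - <<'E'
from h import *
st()
for t,z in [('chamber_c',58),('lid_c',50),('herbs_c',35)]: look(t,z,save='pics/w1.png')
E
```

```text
clock: 1.8
position: [369.4, -321.7, 201.0]
orientation: [3.134, 0.216, 0.0]
ft_force: [-0.3, -0.7, -0.6]
finger_gap: 91.7
grip_force: 0.0
t 1.8 pos [ 369.4 -321.7  201. ] ori [3.134 0.216 0.   ] gap 91.69328352519989 F [-0.3 -0.7 -0.6]
chamber_c 0.97 bbox 200 276 115 191 loc [ 396.4 -296.7   58. ] circ [ 398.3 -297.8   58. ]
lid_c 0.94 bbox 211 268 0 19 loc [ 535.3 -282.9   50. ] circ [ 539.4 -283.    50. ]
lid_c 0.39 bbox 351 419 35 90 loc [ 507. -431.   50.] circ [ 506.3 -432.4   50. ]
herbs_c 0.74 bbox 351 420 34 91 loc [ 510.5 -438.7   35. ] circ [ 508.  -440.5   35. ]
```

View pics/w1.png

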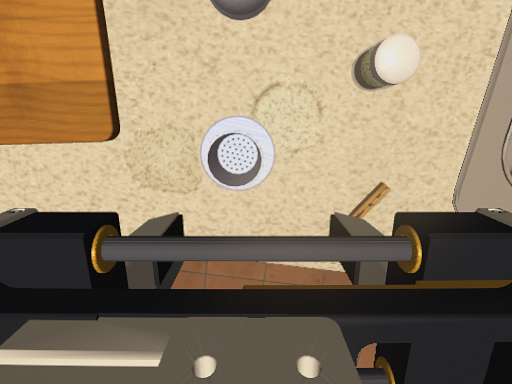

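The wrist picture shows the chamber's flange as a circle at about (238,153), 76 px across, with the lid at the top (240,5) and herbs at (387,62). The outer circle is the flange at z≈7, not the rim, so I'll recompute with that height.

```bash
python3 - <<'E'
from h import *
o=st();c=calibration('wrist')
p=atz(c,(238,153),7.5);print(p)
im=cv2.imread('pics/w1.png')
a=np.linspace(0,6.283,60)
for r,z in [(46,8.5),(31,58),(24.5,8.5)]:
    for q in proj(c,np.c_[p[0]+r*np.cos(a),p[1]+r*np.sin(a),0*a+z]): cv2.circle(im,tuple(int(v*4) for v in q),2,(0,0,255),-1,shift=2)
cv2.imwrite('pics/w1c.png',cv2.resize(im[90:220,150:330],None,fx=3,fy=3))
E
```

```text
t 2.1 pos [ 368.9 -322.3  200.8] ori [3.134 0.212 0.   ] gap 91.6941877947578 F [ 0.4  0.5 -0.6]
[ 390.88650116 -296.00237153    7.5       ]
```

View pics/w1c.png

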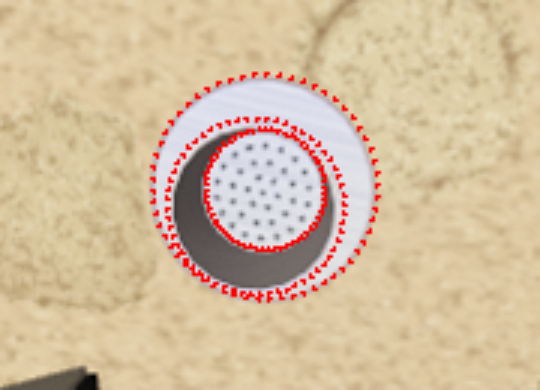

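The projected flange, rim and floor all lie on the picture, so the chamber is at (391,-296). I'll grasp and lift it.

```bash
python3 -m pendant '[0.022,0.026,-0.03,0,0,0,0.0918, 0.022,0.026,-0.08,0,0,0,0.0918, 0.022,0.026,-0.12,0,0,0,0.0918, 0.022,0.026,-0.15,0,0,0,0.0918, 0.022,0.026,-0.162,0,0,0,0.0918, 0.022,0.026,-0.162,0,0,0,0.0918, 0.022,0.026,-0.162,0,0,0,0.05, 0.022,0.026,-0.162,0,0,0,0.05, 0.022,0.026,-0.162,0,0,0,0.05, 0.022,0.026,-0.162,0,0,0,0.05, 0.022,0.026,-0.162,0,0,0,0.05, 0.022,0.026,-0.162,0,0,0,0.05]' 25
python3 -m pendant '[0,0,0.05,0,0,0,0.05, 0,0,0.1,0,0,0,0.05, 0,0,0.15,0,0,0,0.05, 0,0,0.20,0,0,0,0.05, 0,0.05,0.21,0,0,0,0.05, 0,0.1,0.21,0,0,0,0.05, 0,0.15,0.21,0,0,0,0.05, 0,0.2,0.21,0,0,0,0.05, 0,0.25,0.21,0,0,0,0.05, 0,0.3,0.21,0,0,0,0.05, 0,0.34,0.21,0,0,0,0.05, 0,0.34,0.21,0,0,0,0.05]'
python3 - <<'E'
from h import *
st()
for t,z in [('mug_rim',120),('board',22)]: look(t,z,save='pics/w2.png')
E
```

```text
clock: 3.3
position: [392.0, -295.8, 39.5]
orientation: [3.133, 0.214, 0.002]
ft_force: [-0.4, -1.2, 7.0]
finger_gap: 60.9
grip_force: 25.0
clock: 4.5
position: [390.8, 50.1, 249.1]
orientation: [-3.132, -0.227, -0.001]
ft_force: [-0.3, -1.0, -0.7]
finger_gap: 60.6
grip_force: 25.0
t 4.5 pos [390.8  50.1 249.1] ori [-3.132e+00 -2.270e-01 -1.000e-03] gap 60.58767421346923 F [-0.3 -1.  -0.7]
mug_rim 0.92 bbox 179 257 56 162 loc [451.2 100.  120. ] circ [460.4 106.  120. ]
mug_rim 0.54 bbox 0 30 49 96 loc [464.8 290.2 120. ] circ [465.4 296.8 120. ]
board 0.91 bbox 170 409 33 192 loc [496.5 -22.2  22. ] circ [478.4  12.9  22. ]
```

View pics/w2.png

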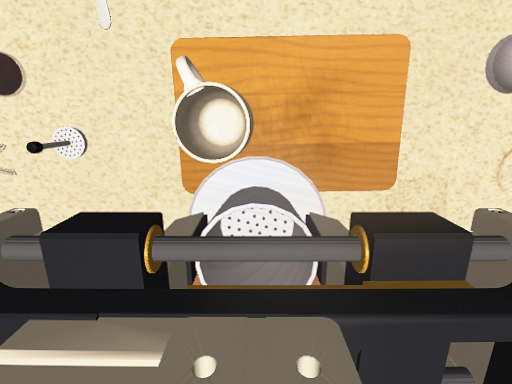

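The chamber is gripped. The mug rim is a circle centred at about (211.5,122) and the board's corners are near (171,38), (410,35), (397,191) and (184,194). I'll fit both.

```bash
python3 - <<'E'
from h import *
o=st();c=calibration('wrist');im=cv2.imread('pics/w2.png')
m=atz(c,(211.5,122),120);print('mug',m, 'width',atz(c,(250,122),120)-atz(c,(173,122),120), atz(c,(211,162),120)-atz(c,(211,82),120))
C=np.array([atz(c,p,22)[:2] for p in [(171,38),(410,35),(397,191),(184,194)]]);print(C.round(1))
b=C.mean(0);ang=[np.arctan2(*(C[0]-C[1])[[0,1]]*[-1,1]),np.arctan2(*(C[3]-C[2])[[0,1]]*[-1,1]),np.arctan2(*(C[1]-C[2])[::-1]),np.arctan2(*(C[0]-C[3])[::-1])];print(b,ang)
r=models.masks_of('wrist','board')[0]['region'].astype(np.uint8);print(np.linalg.norm(C-np.roll(C,1,0),axis=1))
th=np.mean(ang);R=np.array([[np.cos(th),-np.sin(th)],[np.sin(th),np.cos(th)]]);print('mug in board',R.T@(m[:2]-b))
a=np.linspace(0,6.283,60)
for q in proj(c,np.c_[m[0]+41*np.cos(a),m[1]+41*np.sin(a),0*a+120]): cv2.circle(im,tuple(int(v*4) for v in q),3,(0,0,255),-1,shift=2)
q=proj(c,[np.r_[b+R@[x,y],22] for x,y in [(100,150),(100,-150),(-100,-150),(-100,150)]]).astype(int);cv2.polylines(im,[q.reshape(-1,1,2)],True,(255,0,0),1)
cv2.imwrite('pics/w2c.png',cv2.resize(im[20:220,150:430],None,fx=2.8,fy=2.8))
E
```

```text
t 4.7 pos [391.1  43.6 248.6] ori [ 3.134e+00  2.130e-01 -1.000e-03] gap 61.041097069427465 F [ 0.   0.8 -0.4]
mug [448.03220221  95.67263624 120.        ] width [ 10.00423288 -73.65703505   0.        ] [-74.93342475  -7.13253977   0.        ]
[[ 537.8  170. ]
 [ 581.5 -120.5]
 [ 385.8 -156.9]
 [ 340.7  140.1]]
[461.44960304   8.17338634] [np.float64(0.1494417582373316), np.float64(0.15047909450906752), np.float64(0.18378476910204075), np.float64(0.1506022858645397)]
[199.27326955 293.7844786  199.07892052 300.38900378]
mug in board [ 0.56823377 88.52018125]
```

View pics/w2c.png

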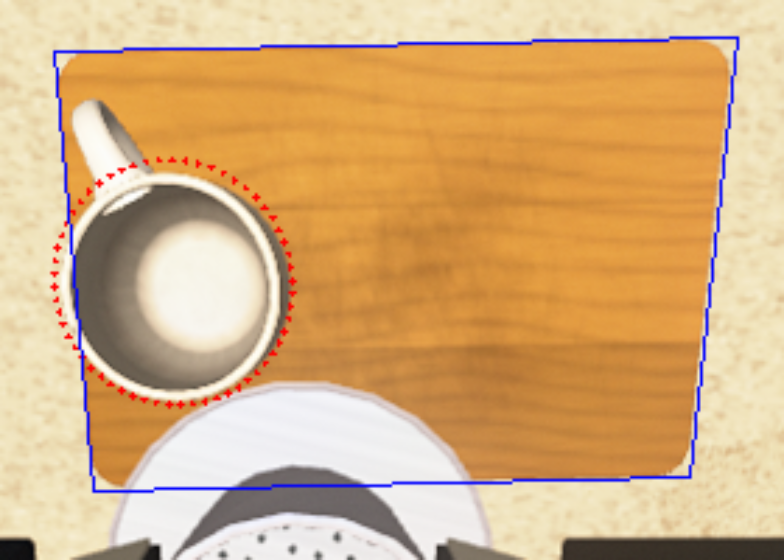

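The board fits (centre (461,8), yaw about 0.15). The mug rim comes out smaller than 82 mm at z=120, so I'll check its height by parallax from a second position.

```bash
python3 -m pendant '[0,0.05,0,0,0,0,0.05, 0,0.1,0,0,0,0,0.05, 0,0.11,0,0,0,0,0.05, 0,0.11,0,0,0,0,0.05, 0,0.11,0,0,0,0,0.05, 0,0.11,0,0,0,0,0.05]'
python3 - <<'E'
from h import *
o,c,im=look('mug_rim',120,save='pics/w3.png');st()
cv2.imwrite('pics/w3c.png',cv2.resize(im[40:240,200:400],None,fx=3,fy=3,interpolation=cv2.INTER_CUBIC))
np.save('c3.npy',c['world_to_cam'])
E
```

```text
clock: 5.35
position: [391.6, 152.7, 248.5]
orientation: [3.134, 0.21, -0.001]
ft_force: [0.2, -0.0, -1.6]
finger_gap: 61.0
grip_force: 25.0
mug_rim 0.78 bbox 275 356 73 177 loc [450.7 104.9 120. ] circ [459.4 112.7 120. ]
t 5.45 pos [391.6 153.1 248.7] ori [ 3.134  0.21  -0.   ] gap 60.95256149614412 F [-0.1  0.3 -0.3]
```

View pics/w3c.png

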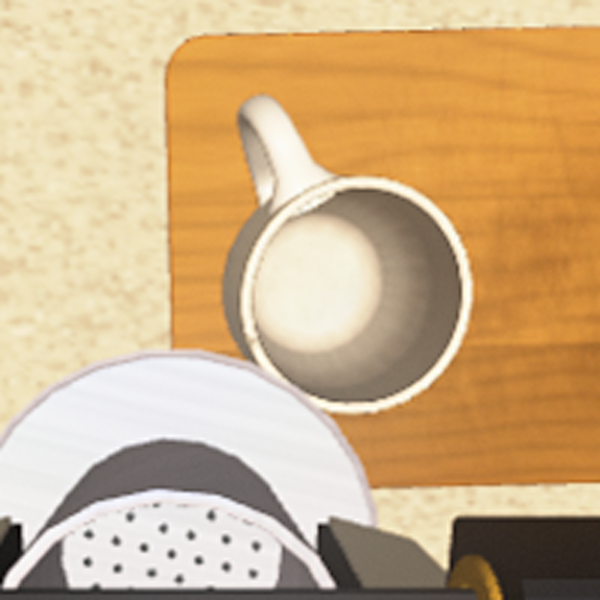

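```bash
python3 - <<'E'
from h import *
c=calibration('wrist');c3=dict(c);
T=np.array(c['world_to_cam']).copy();R=T[:3,:3];cen=-R.T@T[:3,3];o=monitor.get_obs()
p=np.array(o['position']);c1=dict(c);cen1=cen+np.array([391.1,43.6,248.6])-p;T1=T.copy();T1[:3,3]=-R@cen1;c1['world_to_cam']=T1
for z in (90,98,105,112,120): print(z,atz(c1,(211.8,121.8),z).round(1),atz(c,(319,138),z).round(1))
print('mug floor chk', 'corner far-left board', atz(c1,(171,38),22).round(1),atz(c,(256,50),22).round(1))
E
```

```text
90 [447.3 100.   90. ] [446.3  92.2  90. ]
98 [447.5  98.7  98. ] [446.7  94.2  98. ]
105 [447.8  97.7 105. ] [447.   95.8 105. ]
112 [448.1  96.6 112. ] [447.2  97.5 112. ]
120 [448.3  95.3 120. ] [447.6  99.4 120. ]
mug floor chk corner far-left board [538.  169.8  22. ] [539. 174.  22.]
```

The board corner shows the same 4 mm shift, because the first picture was taken while the arm was still settling. With that corrected, z=120 is consistent: mug (447.6,99.4), board centre about (462,12). Now I'll place the chamber.

```bash
python3 -m pendant '[0.035,-0.03,0,0,0,0,0.05, 0.056,-0.0535,-0.02,0,0,0,0.05, 0.056,-0.0535,-0.05,0,0,0,0.05, 0.056,-0.0535,-0.075,0,0,0,0.05, 0.056,-0.0535,-0.085,0,0,0,0.05, 0.056,-0.0535,-0.09,0,0,0,0.05, 0.056,-0.0535,-0.0925,0,0,0,0.05, 0.056,-0.0535,-0.0945,0,0,0,0.05, 0.056,-0.0535,-0.0945,0,0,0,0.05]'
```

```text
clock: 6.35
position: [447.8, 101.4, 154.9]
orientation: [-3.134, -0.215, -0.002]
ft_force: [-0.2, 0.4, -0.7]
finger_gap: 60.7
grip_force: 25.0
```

```bash
python3 -m pendant '[0,0,-0.001,0,0,0,0.05, 0,0,-0.002,0,0,0,0.05, 0,0,-0.002,0,0,0,0.05, 0,0,-0.002,0,0,0,0.05]'; python3 -m pendant '[0,0,0,0,0,0,0.07, 0,0,0,0,0,0,0.0918, 0,0,0,0,0,0,0.0918, 0,0,0,0,0,0,0.0918]'
python3 -m pendant '[0,0,0.03,0,0,0,0.0918, -0.03,0,0.08,0,0,0,0.0918, -0.06,0.0,0.1,0,0,0,0.0918, -0.06,0,0.1,0,0,0,0.0918, -0.06,0,0.1,0,0,0,0.0918, -0.06,0,0.1,0,0,0,0.0918]'
python3 - <<'E'
from h import *
o,c,im=look('chamber_c',120,save='pics/w4.png');st()
a=np.linspace(0,6.283,60)
for r,z in [(46,128.5-6+.0),(28.5,172),(31,172)]:
    for q in proj(c,np.c_[447.6+r*np.cos(a),99.4+r*np.sin(a),0*a+z]): cv2.circle(im,tuple(int(v*4) for v in q),2,(0,0,255),-1,shift=2)
cv2.imwrite('pics/w4c.png',cv2.resize(im[0:240,100:420],None,fx=2.4,fy=2.4))
E
```

```text
clock: 6.75
position: [447.8, 101.4, 152.7]
orientation: [-3.134, -0.215, -0.002]
ft_force: [-0.6, 0.4, 5.9]
finger_gap: 60.5
grip_force: 25.0
clock: 7.15
position: [447.2, 101.1, 152.1]
orientation: [3.134, 0.214, -0.001]
ft_force: [0.5, -0.0, -0.6]
finger_gap: 88.2
grip_force: 0.0
clock: 7.75
position: [387.6, 100.9, 251.7]
orientation: [3.134, 0.214, -0.001]
ft_force: [-0.2, -0.3, 0.0]
finger_gap: 92.0
grip_force: 0.0
chamber_c 0.58 bbox 218 311 78 173 loc [445.3 100.5 120. ] circ [448.1 101.8 120. ]
t 7.85 pos [387.5 100.9 251.3] ori [ 3.134e+00  2.140e-01 -3.000e-03] gap 91.95117042805911 F [-0.2 -0.  -0.8]
```

View pics/w4c.png

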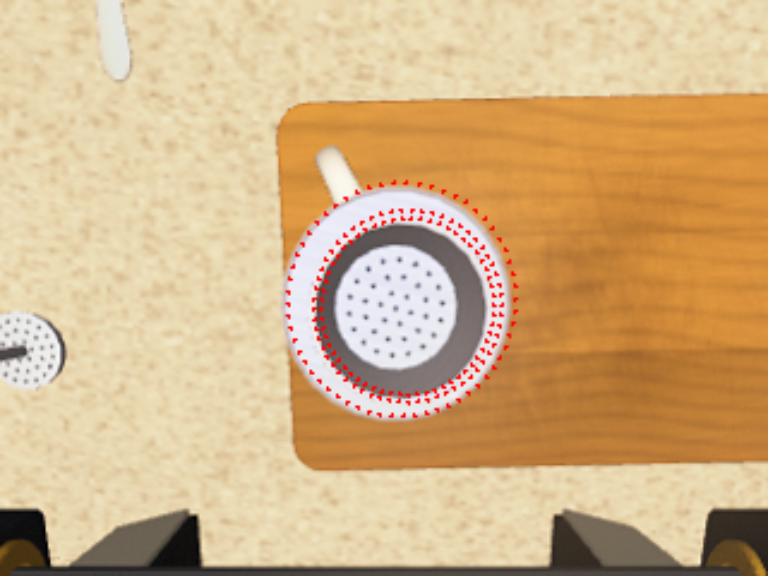

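The chamber is seated level, with the flange concentric at about (447.5,101.5). Next I'll look at the spoon.

```bash
python3 -m pendant '[0.03,0.05,0,0,0,0,0.05, 0.06,0.09,0,0,0,0,0.05, 0.09,0.13,-0.02,0,0,0,0.05, 0.12,0.155,-0.03,0,0,0,0.05, 0.13,0.155,-0.03,0,0,0,0.05, 0.13,0.155,-0.03,0,0,0,0.05, 0.13,0.155,-0.03,0,0,0,0.05, 0.13,0.155,-0.03,0,0,0,0.05]'
python3 - <<'E'
from h import *
st();o,c,im=look('spoon_c',4,save='pics/w5.png');st()
r=models.masks_of('wrist','spoon_c')[0]['region'].astype(np.uint8)
k=max(cv2.findContours(r,0,2)[0],key=cv2.contourArea)[:,0]
P=np.array([atz(c,p,5)[:2] for p in k.astype(float)]);print(cv2.minAreaRect(P.astype(np.float32)))
E
```

```text
clock: 8.65
position: [516.7, 255.1, 222.5]
orientation: [3.134, 0.213, -0.0]
ft_force: [1.7, 0.4, 0.3]
finger_gap: 50.1
grip_force: 0.0
t 8.65 pos [516.7 255.1 222.5] ori [ 3.134  0.213 -0.   ] gap 50.136061256554925 F [1.7 0.4 0.3]
spoon_c 0.84 bbox 242 264 35 149 loc [638.2 275.3   4. ] circ [614.  272.5   4. ]
t 8.75 pos [517.  255.3 223. ] ori [3.134e+00 2.140e-01 1.000e-03] gap 49.68930141511263 F [ 0.   0.4 -0.7]
((610.5320434570312, 273.0929870605469), (135.86651611328125, 26.83078384399414), 7.1067304611206055)
```

View pics/w5.png

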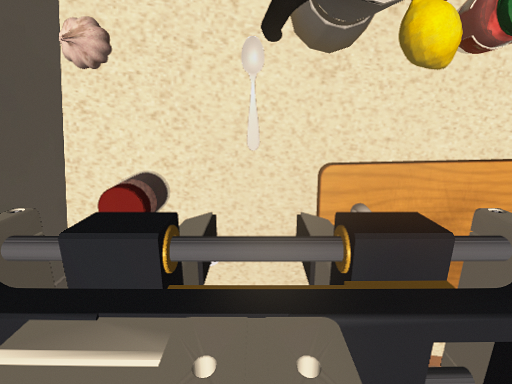

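The spoon lies with its bowl far (252,50) and handle end near (253,149), centre (610.5,273), yaw 0.124. The moka pot's handle is close at (275,30), so I'll grip about 20 mm nearer than the middle for clearance.

```bash
python3 -m pendant '[0.03,0.015,-0.03,0,0,0,0.04, 0.06,0.0155,-0.07,0,0,-0.012,0.03, 0.0735,0.0155,-0.11,0,0,-0.012,0.03, 0.0735,0.0155,-0.15,0,0,-0.012,0.03, 0.0735,0.0155,-0.18,0,0,-0.012,0.03, 0.0735,0.0155,-0.195,0,0,-0.012,0.03, 0.0735,0.0155,-0.201,0,0,-0.012,0.03, 0.0735,0.0155,-0.2015,0,0,-0.012,0.03, 0.0735,0.0155,-0.2015,0,0,-0.012,0.03]'
python3 - <<'E'
from h import *
o,c,im=look('spoon_c',4);st();cv2.imwrite('pics/w6.png',im[:,100:420])
E
```

```text
clock: 9.7
position: [591.8, 272.2, 22.5]
orientation: [-3.134, -0.196, -0.004]
ft_force: [-0.2, -0.0, 0.6]
finger_gap: 30.0
grip_force: 0.0
spoon_c 0.87 bbox 235 284 84 284 loc [646.5 277.2   4. ] circ [635.5 275.8   4. ]
t 9.8 pos [591.8 272.2  22.5] ori [-3.135 -0.196 -0.004] gap 29.933248229396632 F [0.6 0.4 0.6]
```

View pics/w6.png

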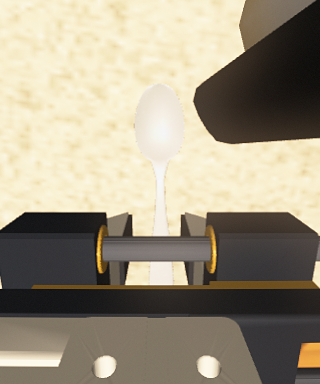

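The spoon handle (x≈160 in the crop) is centred between the fingers. I'll lower slightly and close.

```bash
python3 -m pendant '[0,0,-0.001,0,0,0,0.03, 0,0,-0.002,0,0,0,0.02, 0,0,-0.002,0,0,0,0.005, 0,0,-0.002,0,0,0,0, 0,0,-0.002,0,0,0,0, 0,0,-0.002,0,0,0,0, 0,0,-0.002,0,0,0,0, 0,0,-0.002,0,0,0,0]' 15
python3 -m pendant '[0,0,0.03,0,0,0,0, -0.01,0,0.07,0,0,0,0, -0.03,0,0.11,0,0,0,0, -0.03,0,0.11,0,0,0,0]'
```

```text
clock: 10.6
position: [591.4, 271.9, 19.4]
orientation: [-3.135, -0.196, -0.002]
ft_force: [-0.2, -0.0, 6.1]
finger_gap: 19.7
grip_force: 15.9
clock: 11.0
position: [561.0, 274.3, 134.2]
orientation: [-3.131, -0.199, -0.01]
ft_force: [0.5, 1.1, -0.3]
finger_gap: 20.0
grip_force: 15.0
```

```bash
python3 - <<'E'
from h import *
o,c,im=look('spoon_c',120);st();cv2.imwrite('pics/w7.png',im[:,100:420])
E
```

```text
t 11.1 pos [561.  271.9 129.7] ori [-3.135e+00 -1.960e-01 -3.000e-03] gap 19.9317465036429 F [ 0.   0.4 -0.9]
```

View pics/w7.png

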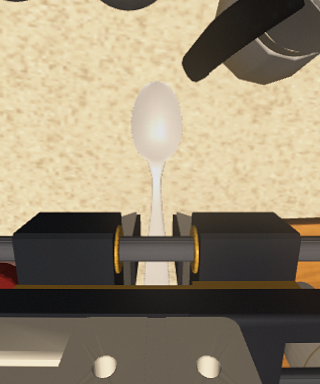

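The spoon is held firmly and looks level. I'll carry it over the chamber to the right end of the board, with the TCP target at (460,-103).

```bash
python3 -m pendant '[0,0,0.045,0,0,0,0, 0,0,0.09,0,0,0,0, 0,-0.02,0.115,0,0,0,0, -0.01,-0.06,0.115,0,0,0,0, -0.02,-0.1,0.115,0,0,0,0, -0.035,-0.14,0.115,0,0,0,0, -0.045,-0.18,0.115,0,0,0,0, -0.055,-0.22,0.115,0,0,0,0, -0.065,-0.26,0.115,0,0,0,0, -0.08,-0.3,0.115,0,0,0.01,0, -0.09,-0.34,0.1,0,0,0.02,0, -0.101,-0.36,0.07,0,0,0.025,0, -0.101,-0.3745,0.03,0,0,0.025,0, -0.101,-0.3745,-0.01,0,0,0.025,0, -0.101,-0.3745,-0.04,0,0,0.025,0, -0.101,-0.3745,-0.04,0,0,0.025,0, -0.101,-0.3745,-0.04,0,0,0.025,0]'
python3 - <<'E'
from h import *
o,c,im=look('spoon_c',80);cv2.imwrite('pics/w8.png',im);st()
r=models.masks_of('wrist','board')[0];k=max(cv2.findContours(r['region'].astype(np.uint8),0,2)[0],key=cv2.contourArea)[:,0]
print(np.array([atz(c,k[np.argmax(k@np.array(d))].astype(float),22)[:2] for d in [(1,-1),(-1,-1),(1,1)]]).round())
E
```

```text
clock: 12.8
position: [459.4, -102.8, 88.2]
orientation: [-3.132, -0.235, 0.004]
ft_force: [-0.2, 0.6, -0.5]
finger_gap: 19.7
grip_force: 15.0
spoon_c 0.63 bbox 231 282 82 284 loc [516.8 -94.8  80. ] circ [504.7 -95.2  80. ]
t 12.9 pos [ 460.8 -102.9   89.8] ori [3.132e+00 2.350e-01 2.000e-03] gap 19.935403138230065 F [ 0.   0.3 -0.2]
[[ 579. -114.]
 [ 549.   93.]
 [ 460. -140.]]
```

View pics/w8.png

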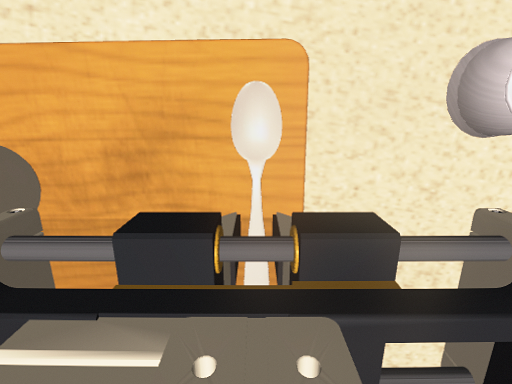

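The spoon is over the right end with its bowl far, parallel to the board edge. I'll lower and release.

```bash
python3 -m pendant '[0,0,-0.02,0,0,0,0, 0,0,-0.035,0,0,0,0, 0,0,-0.043,0,0,0,0, 0,0,-0.046,0,0,0,0, 0,0,-0.047,0,0,0,0, 0,0,-0.0475,0,0,0,0, 0,0,-0.0475,0,0,0,0.02, 0,0,-0.0475,0,0,0,0.03, 0,0,-0.0475,0,0,0,0.04, 0,0,-0.0475,0,0,0,0.04, 0,0,-0.0475,0,0,0,0.04]'
python3 -m pendant '[0,0,0.03,0,0,0,0.04, 0,0,0.07,0,0,0,0.04, -0.03,0,0.12,0,0,0,0.04, -0.06,0,0.16,0,0,0,0.04, -0.06,0,0.16,0,0,0,0.04, -0.06,0,0.16,0,0,0,0.04]'
python3 - <<'E'
from h import *
o,c,im=look('spoon_c',26,save='pics/w9.png');st()
r=models.masks_of('wrist','spoon_c')[0]['region'].astype(np.uint8)
k=max(cv2.findContours(r,0,2)[0],key=cv2.contourArea)[:,0]
P=np.array([atz(c,p,27)[:2] for p in k.astype(float)]);m=cv2.minAreaRect(P.astype(np.float32));print(m)
th=.15;R=np.array([[np.cos(th),-np.sin(th)],[np.sin(th),np.cos(th)]]);print(R.T@(np.array(m[0])-[462,12]))
E
```

```text
clock: 14.05
position: [460.1, -102.9, 41.5]
orientation: [3.133, 0.235, 0.001]
ft_force: [0.5, -1.1, 3.2]
finger_gap: 39.6
grip_force: 1.7
clock: 14.65
position: [400.0, -103.3, 202.5]
orientation: [3.131, 0.234, 0.004]
ft_force: [1.6, 0.1, -1.2]
finger_gap: 39.8
grip_force: 0.0
spoon_c 0.72 bbox 252 277 42 167 loc [510.  -94.1  26. ] circ [482.6 -99.2  26. ]
t 14.75 pos [ 400.1 -102.9  200.6] ori [ 3.133  0.235 -0.   ] gap 40.017683324580055 F [ 0.5  0.2 -0.6]
((479.06787109375, -99.83816528320312), (134.39532470703125, 27.087491989135742), 8.356607437133789)
[   0.16333074 -113.13293402]
```

The spoon is at board (0,-113) mm and aligned. Before the cocoa I'll check what the dark strip on the left is, table edge or wall, from two views.

```bash
python3 - <<'E'
from h import *
from scipy.spatial.transform import Rotation as S
o=monitor.get_obs();c=calibration('wrist');T=np.array(c['world_to_cam']);R=T[:3,:3];cen=-R.T@T[:3,3]
# camera in tool frame
Rt=S.from_rotvec(o['orientation']).as_matrix();Rc=Rt.T@R.T;tc=Rt.T@(cen-np.array(o['position']))
R5=S.from_rotvec([3.134,.214,0]).as_matrix();p5=np.array([517,255.2,222.8]);Rw=(R5@Rc).T;T5=np.eye(4);T5[:3,:3]=Rw;T5[:3,3]=-Rw@(p5+R5@tc);c5=dict(c);c5['world_to_cam']=T5
ct=calibration('top');t=cv2.imread('pics/top0.png').astype(int).sum(2);w=cv2.imread('pics/w5.png').astype(int).sum(2)
for row in (165,180,195,225): 
    e=60+np.argmax(np.diff(cv2.GaussianBlur(t.astype(np.float32),(3,3),0)[row,60:110]));print('top',[atz(ct,(e+.5,row),z)[:2].round() for z in (0,100,200)])
for row in (20,100,180):
    e=40+np.argmax(np.diff(w[row,40:90]));print('w5',e,[atz(c5,(e+.5,row),z)[:2].round() for z in (0,100,200)])
print(np.round(o['joints'],2),atz(c5,(150,190),30))
cl=models.masks_of  # unused
E
```

```text
top [array([607., 516.]), array([592., 473.]), array([577., 429.])]
top [array([558., 517.]), array([547., 473.]), array([536., 430.])]
top [array([510., 517.]), array([503., 474.]), array([495., 430.])]
top [array([414., 515.]), array([415., 472.]), array([415., 429.])]
w5 58 [array([665., 517.]), array([643., 447.]), array([620., 378.])]
w5 61 [array([572., 517.]), array([575., 447.]), array([579., 378.])]
w5 65 [array([466., 515.]), array([498., 446.]), array([531., 377.])]
[ 0.46  0.17 -0.37  2.09  0.08  0.89 -1.39] [476.88249461 387.22786625  30.        ]
```

Both views agree only at z=0, giving an edge or wall foot at y≈516. That leaves room at the cocoa (y≈390). I'll move there with a quarter turn so the gripper body lies along x.

```bash
python3 -m pendant '[0,0,0.035,0,0,0.1,0.06, 0,0.05,0.035,0,0,0.24,0.0918, 0,0.1,0.035,0,0,0.38,0.0918, 0.01,0.15,0.035,0,0,0.52,0.0918, 0.02,0.2,0.035,0,0,0.66,0.0918, 0.03,0.25,0.035,0,0,0.8,0.0918, 0.05,0.3,0.035,0,0,0.94,0.0918, 0.06,0.35,0.035,0,0,1.08,0.0918, 0.07,0.39,0.02,0,0,1.22,0.0918, 0.07,0.43,0,0,0,1.36,0.0918, 0.07,0.43,0,0,0,1.5,0.0918, 0.07,0.43,0,0,0,1.57,0.0918, 0.07,0.43,0,0,0,1.57,0.0918, 0.07,0.43,0,0,0,1.57,0.0918]'
python3 - <<'E'
from h import *
st();o,c,im=look('cocoa_c',84,save='pics/w10.png');st()
look('press_c',75)
E
```

```text
clock: 16.2
position: [469.7, 327.2, 199.8]
orientation: [-2.052, -2.377, 0.003]
ft_force: [0.4, 0.1, 0.1]
finger_gap: 92.1
grip_force: 0.0
t 16.2 pos [469.7 327.2 199.8] ori [-2.052 -2.377  0.003] gap 92.05920241404222 F [0.4 0.1 0.1]
cocoa_c 0.77 bbox 238 294 86 142 loc [468.3 398.8  84. ] circ [467.8 399.   84. ]
t 16.3 pos [470.  327.  200.6] ori [-2.052e+00 -2.378e+00  1.000e-03] gap 91.78178410022996 F [-0.4  0.4 -0.2]
press_c 0.56 bbox 170 209 159 196 loc [403.1 325.9  75. ] circ [401.6 324.   75. ]
```

View pics/w10.png

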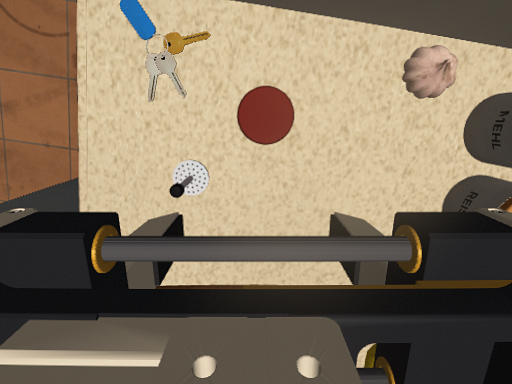

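The cap is at (266,114), so the cocoa is at (468,399). The press stands upright, disc at (191,177) and knob at (177,190). I'll grasp the cocoa.

```bash
python3 - <<'E'
from h import *
c=calibration('wrist');print('disc',atz(c,(191,177),8),'knob',atz(c,(177,190),70))
E
python3 -m pendant '[-0.002,0.04,0,0,0,0,0.0918, -0.002,0.072,-0.03,0,0,0,0.0918, -0.002,0.072,-0.07,0,0,0,0.0918, -0.002,0.072,-0.11,0,0,0,0.0918, -0.002,0.072,-0.14,0,0,0,0.0918, -0.002,0.072,-0.155,0,0,0,0.0918, -0.002,0.072,-0.155,0,0,0,0.0918, -0.002,0.072,-0.155,0,0,0,0.05, -0.002,0.072,-0.155,0,0,0,0.05, -0.002,0.072,-0.155,0,0,0,0.05, -0.002,0.072,-0.155,0,0,0,0.05, -0.002,0.072,-0.155,0,0,0,0.05, -0.002,0.072,-0.155,0,0,0,0.05]' 25
```

```text
disc [389.60640118 310.94910122   8.        ] knob [389.61357573 310.63078747  70.        ]
clock: 17.7
position: [468.1, 399.3, 46.9]
orientation: [2.05, 2.38, 0.001]
ft_force: [0.0, -1.9, 5.3]
finger_gap: 57.2
grip_force: 25.0
```

```bash
python3 -m pendant '[0,0,0.04,0,0,0,0.05, 0,0,0.08,0,0,0,0.05, 0,0,0.12,0,0,0,0.05, 0,-0.03,0.16,0,0,0,0.05, 0,-0.06,0.2,0,0,0,0.05, 0,-0.1,0.205,0,0,0,0.05, 0,-0.14,0.205,0,0,0,0.05, 0,-0.18,0.205,0,0,0,0.05, 0,-0.22,0.205,0,0,0,0.05, 0,-0.26,0.205,0,0,0,0.05, 0,-0.3,0.205,0,0,0,0.05, 0,-0.34,0.205,0,0,0,0.05, 0,-0.38,0.205,0,0,0,0.05, -0.0015,-0.417,0.205,0,0,0,0.05, -0.0015,-0.417,0.17,0,0,0,0.05, -0.0015,-0.417,0.13,0,0,0,0.05, -0.0015,-0.417,0.11,0,0,0,0.05, -0.0015,-0.417,0.11,0,0,0,0.05, -0.0015,-0.417,0.11,0,0,0,0.05]'
python3 -m pendant '[0,0,-0.03,0,0,0,0.05, 0,0,-0.06,0,0,0,0.05, 0,0,-0.075,0,0,0,0.05, 0,0,-0.083,0,0,0,0.05, 0,0,-0.086,0,0,0,0.05, 0,0,-0.086,0,0,0,0.05, 0,0,-0.086,0,0,0,0.05]'
```

```text
clock: 19.6
position: [466.4, -17.5, 156.7]
orientation: [-2.049, -2.381, -0.0]
ft_force: [-1.0, -0.6, -0.9]
finger_gap: 57.3
grip_force: 25.0
clock: 20.3
position: [467.2, -17.8, 71.3]
orientation: [2.049, 2.379, 0.002]
ft_force: [-0.3, -0.2, -1.6]
finger_gap: 57.6
grip_force: 25.0
```

```bash
python3 -m pendant '[0,0,-0.001,0,0,0,0.05, 0,0,-0.002,0,0,0,0.05, 0,0,-0.0025,0,0,0,0.05, 0,0,-0.0025,0,0,0,0.05]'; python3 -m pendant '[0,0,0,0,0,0,0.07, 0,0,0,0,0,0,0.0918, 0,0,0,0,0,0,0.0918, 0,0,0,0,0,0,0.0918, 0,0,0.03,0,0,0,0.0918, 0,0,0.07,0,0,0,0.0918, 0,0,0.11,0,0,0,0.0918, 0,0,0.15,0,0,0,0.0918, 0,0,0.18,0,0,0,0.0918, 0,0,0.18,0,0,0,0.0918]'
python3 - <<'E'
from h import *
st()
c=calibration('top')
look('cocoa_c',106,'top');look('chamber_c',172,'top',save='pics/top2.png')
E
```

```text
clock: 20.7
position: [466.8, -17.9, 68.9]
orientation: [2.049, 2.379, 0.0]
ft_force: [-3.3, -1.1, 16.1]
finger_gap: 57.7
grip_force: 25.0
clock: 21.7
position: [468.5, -17.3, 251.5]
orientation: [2.047, 2.376, 0.006]
ft_force: [0.5, 0.5, -0.1]
finger_gap: 92.1
grip_force: 0.0
t 21.7 pos [468.5 -17.3 251.5] ori [2.047 2.376 0.006] gap 92.08792236980399 F [ 0.5  0.5 -0.1]
chamber_c 0.93 bbox 193 223 200 232 loc [441.8  94.7 172. ] circ [442.6  97.1 172. ]
```

The cocoa is down on the board. Now the press at (389.6,310.8), gripping the knob.

```bash
python3 -m pendant '[-0.01,0.04,0,0,0,0,0.06, -0.02,0.08,0,0,0,0,0.04, -0.03,0.12,0,0,0,0,0.04, -0.04,0.16,0,0,0,0,0.04, -0.05,0.2,0,0,0,0,0.04, -0.06,0.24,0,0,0,0,0.04, -0.07,0.28,-0.02,0,0,0,0.04, -0.078,0.31,-0.05,0,0,0,0.04, -0.078,0.3283,-0.08,0,0,0,0.04, -0.078,0.3283,-0.12,0,0,0,0.04, -0.078,0.3283,-0.12,0,0,0,0.04, -0.078,0.3283,-0.12,0,0,0,0.04]'
python3 - <<'E'
from h import *
st();o,c,im=look('press_c',70);st()
E
```

```text
clock: 23.1
position: [387.5, 309.9, 127.1]
orientation: [-2.048, -2.381, 0.005]
ft_force: [1.0, 1.0, 1.1]
finger_gap: 40.3
grip_force: 0.0
t 23.1 pos [387.5 309.9 127.1] ori [-2.048 -2.381  0.005] gap 40.29694342431265 F [1.  1.  1.1]
press_c 0.72 bbox 236 281 166 217 loc [388.3 325.9  70. ] circ [386.1 324.3  70. ]
t 23.2 pos [388.9 310.7 129. ] ori [2.051e+00 2.380e+00 2.000e-03] gap 39.94232476762239 F [-0.1 -0.1  0.1]
```

```bash
python3 -m pendant '[0.0007,0,-0.025,0,0,0,0.04, 0.0007,0,-0.045,0,0,0,0.04, 0.0007,0,-0.0575,0,0,0,0.04, 0.0007,0,-0.0575,0,0,0,0.03, 0.0007,0,-0.0575,0,0,0,0.01, 0.0007,0,-0.0575,0,0,0,0.005, 0.0007,0,-0.0575,0,0,0,0.005, 0.0007,0,-0.0575,0,0,0,0.005, 0.0007,0,-0.0575,0,0,0,0.005]' 20
python3 -m pendant '[0,0,0.04,0,0,0,0.005, 0,0,0.08,0,0,0,0.005, 0,0,0.12,0,0,0,0.005, 0,0,0.16,0,0,0,0.005, 0,-0.03,0.195,0,0,0,0.005, 0,-0.06,0.2,0,0,0,0.005, 0,-0.06,0.2,0,0,0,0.005]'
python3 - <<'E'
from h import *
st();o,c,im=look('chamber_c',172);st();cv2.imwrite('pics/w11.png',im)
E
```

```text
clock: 24.1
position: [389.2, 311.0, 71.0]
orientation: [2.05, 2.381, 0.002]
ft_force: [-1.9, -0.4, 6.9]
finger_gap: 12.5
grip_force: 20.0
clock: 24.8
position: [390.1, 247.0, 271.2]
orientation: [2.053, 2.373, -0.0]
ft_force: [0.4, 0.2, -1.2]
finger_gap: 12.6
grip_force: 20.0
t 24.8 pos [390.1 247.  271.2] ori [ 2.053  2.373 -0.   ] gap 12.556527994221273 F [ 0.4  0.2 -1.2]
chamber_c 0.63 bbox 253 268 272 284 loc [405.7 160.9 172. ] circ [407.5 161.3 172. ]
t 24.9 pos [389.3 249.7 270.4] ori [2.052 2.378 0.   ] gap 12.522482390857737 F [-0.3  1.5 -0.8]
```

View pics/w11.png

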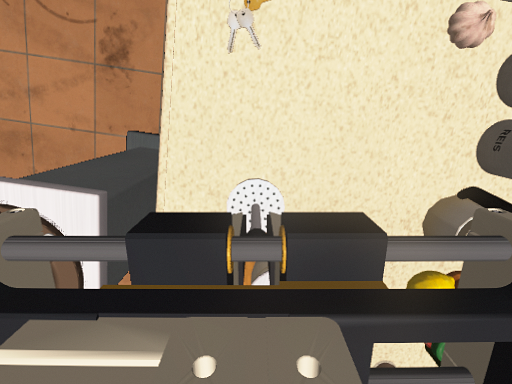

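The press is held, with its disc at (256,205). I'll check its offset from the TCP numerically.

```bash
python3 - <<'E'
from h import *
c=calibration('wrist');o=st();p=np.array(o['position']);a=np.linspace(0,6.283,60)
q=proj(c,np.c_[p[0]+23*np.cos(a),p[1]+23*np.sin(a),0*a+p[2]-61.5]);print('pred',q.min(0),q.max(0))
im=cv2.imread('pics/w11.png').astype(int)
g=(im.min(2)>190)&((im.max(2)-im.min(2))<25);g[:165]=0;g[212:]=0;g[:,:210]=0;g[:,310:]=0
ys,xs=np.nonzero(g);print('seen top',ys.min(),'x',xs.min(),xs.max())
E
```

```text
t 24.9 pos [389.3 249.7 270.4] ori [2.052 2.378 0.   ] gap 12.522482390857737 F [-0.3  1.5 -0.8]
pred [226.3599534  179.08749875] [285.05959689 234.83474422]
seen top 179 x 227 284
```

The press hangs straight. I'll insert it into the chamber at (447.3,101.4).

```bash
python3 -m pendant '[0.015,-0.04,0,0,0,0,0.005, 0.03,-0.08,0,0,0,0,0.005, 0.045,-0.12,0,0,0,0,0.005, 0.058,-0.1485,0,0,0,0,0.005, 0.058,-0.1485,0,0,0,0,0.005, 0.058,-0.1485,0,0,0,0,0.005, 0.058,-0.1485,-0.02,0,0,0,0.005, 0.058,-0.1485,-0.02,0,0,0,0.005]'
python3 -m pendant '[0,0,-0.01,0,0,0,0.005, 0,0,-0.02,0,0,0,0.005, 0,0,-0.03,0,0,0,0.005, 0,0,-0.04,0,0,0,0.005, 0,0,-0.048,0,0,0,0.005, 0,0,-0.053,0,0,0,0.005, 0,0,-0.055,0,0,0,0.005, 0,0,-0.055,0,0,0,0.005]'
```

```text
clock: 25.7
position: [445.5, 103.2, 248.6]
orientation: [-2.045, -2.382, 0.003]
ft_force: [-0.1, -0.3, -0.2]
finger_gap: 12.4
grip_force: 20.0
clock: 26.5
position: [447.0, 102.0, 195.1]
orientation: [-2.05, -2.38, 0.0]
ft_force: [0.2, 0.4, -0.6]
finger_gap: 12.6
grip_force: 20.0
```

```bash
python3 -m pendant '[0,0,-0.001,0,0,0,0.005, 0,0,-0.002,0,0,0,0.005, 0,0,-0.0025,0,0,0,0.005, 0,0,-0.0025,0,0,0,0.005]';  python3 -m pendant '[0,0,0,0,0,0,0.02, 0,0,0,0,0,0,0.025, 0,0,0,0,0,0,0.025, 0,0,0.03,0,0,0,0.025, 0,0,0.07,0,0,0,0.04, 0,-0.05,0.08,0,0,0,0.06, 0,-0.08,0.08,0,0,0,0.06, 0,-0.08,0.08,0,0,0,0.06, 0,-0.08,0.08,0,0,0,0.06]'
python3 - <<'E'
from h import *
st();o,c,im=look('press_c',198);st();im0=im.copy()
a=np.linspace(0,6.283,60)
for r,z in [(31,172),(7,198),(23,134)]:
    for q in proj(c,np.c_[447.2+r*np.cos(a),101.6+r*np.sin(a),0*a+z]): cv2.circle(im,tuple(int(v*4) for v in q),2,(0,0,255),-1,shift=2)
cv2.imwrite('pics/w12.png',np.vstack([cv2.resize(x[20:220,120:392],None,fx=2,fy=1.5) for x in (im,)]))
E
```

```text
clock: 26.9
position: [447.2, 101.9, 192.9]
orientation: [2.05, 2.38, 0.0]
ft_force: [-1.0, -0.8, 0.6]
finger_gap: 12.2
grip_force: 20.0
clock: 27.8
position: [447.0, 21.5, 272.7]
orientation: [2.052, 2.378, 0.0]
ft_force: [0.8, 1.5, -1.2]
finger_gap: 58.2
grip_force: 0.0
t 27.8 pos [447.   21.5 272.7] ori [2.052 2.378 0.   ] gap 58.19204310027245 F [ 0.8  1.5 -1.2]
press_c 0.92 bbox 245 290 83 128 loc [444.   98.8 198. ] circ [444.6  99.5 198. ]
t 27.9 pos [446.9  23.  272.7] ori [-2.048e+00 -2.382e+00 -1.000e-03] gap 59.80248472196675 F [-0.2  0.5 -0.4]
```

View pics/w12.png

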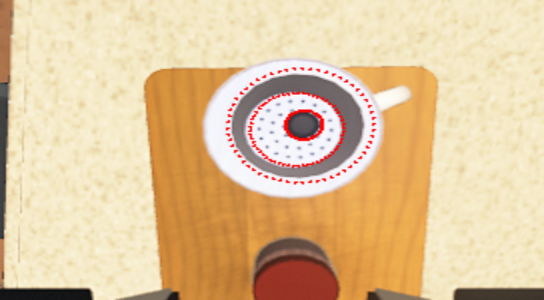

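The press's knob and disc match the model, so it stands on the chamber floor. I've used all my viewing pictures, so the lid is found numerically.

```bash
python3 -m pendant '[0.015,-0.045,0,0,0,0,0.05, 0.03,-0.09,0,0,0,0,0.04, 0.045,-0.13,0,0,0,0,0.04, 0.06,-0.175,0,0,0,0,0.04, 0.075,-0.22,-0.01,0,0,0,0.04, 0.09,-0.26,-0.03,0,0,0,0.04, 0.105,-0.3,-0.04,0,0,0,0.04, 0.12,-0.34,-0.05,0,0,0,0.04, 0.123,-0.362,-0.05,0,0,0,0.04, 0.123,-0.362,-0.05,0,0,0,0.04, 0.123,-0.362,-0.05,0,0,0,0.04, 0.123,-0.362,-0.05,0,0,0,0.04]'
python3 - <<'E'
from h import *
st();o,c,im=look('lid_c',5,save='pics/w13.png');st()
r=models.masks_of('wrist','lid_c')[0]['region'].astype(np.uint8)
hsv=cv2.cvtColor(im,cv2.COLOR_BGR2HSV);red=(((hsv[...,0]<8)|(hsv[...,0]>172))&(hsv[...,1]>140)&(hsv[...,2]>60)).astype(np.uint8)&cv2.dilate(r,np.ones((9,9)))
ys,xs=np.nonzero(red);print('red',len(xs),xs.min(),xs.max(),ys.min(),ys.max(),'knob',[atz(c,((xs.min()+xs.max())/2,(ys.min()+ys.max())/2),z).round(1) for z in (60,69)])
a=np.linspace(0,6.283,60)
def sil(x,y):
    q=np.vstack([proj(c,np.c_[x+R*np.cos(a),y+R*np.sin(a),0*a+z]) for R,z in [(38,0),(38,12),(34,25),(8,51),(8,69)]]);return np.r_[q.min(0),q.max(0)]
ys,xs=np.nonzero(r);obs=np.r_[xs.min(),ys.min(),xs.max()+1,ys.max()+1];print(obs)
from scipy.optimize import least_squares
f=least_squares(lambda p:sil(*p)-obs,[574,-275]);print(f.x,f.fun)
E
```

```text
clock: 29.1
position: [570.9, -337.5, 223.0]
orientation: [-2.046, -2.383, -0.002]
ft_force: [-0.9, 0.0, 0.5]
finger_gap: 40.1
grip_force: 0.0
t 29.1 pos [ 570.9 -337.5  223. ] ori [-2.046e+00 -2.383e+00 -2.000e-03] gap 40.08161109064118 F [-0.9  0.   0.5]
lid_c 0.89 bbox 240 296 94 152 loc [ 577.5 -277.6    5. ] circ [ 576.2 -273.     5. ]
t 29.2 pos [ 570.6 -338.1  223.2] ori [2.047e+00 2.383e+00 1.000e-03] gap 39.999101134158366 F [-0.1 -0.2 -0.2]
red 145 263 276 119 132 knob [array([ 576.4, -275.7,   60. ]), array([ 575.9, -275.5,   69. ])]
[240  94 297 153]
[ 577.40243268 -275.47592982] [-1.55712754 -1.21455417  1.55548801  1.43898827]
```

Knob and silhouette agree that the lid is at (576.3,-275.6). I'll grasp its knob.

```bash
python3 -m pendant '[0.0057,0.04,0,0,0,0,0.04, 0.0057,0.0624,-0.03,0,0,0,0.04, 0.0057,0.0624,-0.07,0,0,0,0.04, 0.0057,0.0624,-0.11,0,0,0,0.04, 0.0057,0.0624,-0.14,0,0,0,0.04, 0.0057,0.0624,-0.155,0,0,0,0.04, 0.0057,0.0624,-0.1585,0,0,0,0.04, 0.0057,0.0624,-0.1585,0,0,0,0.03, 0.0057,0.0624,-0.1585,0,0,0,0.01, 0.0057,0.0624,-0.1585,0,0,0,0.005, 0.0057,0.0624,-0.1585,0,0,0,0.005, 0.0057,0.0624,-0.1585,0,0,0,0.005, 0.0057,0.0624,-0.1585,0,0,0,0.005]' 20
python3 -m pendant '[0,0,0.04,0,0,0,0.005, 0,0,0.08,0,0,0,0.005, 0,0,0.12,0,0,0,0.005, 0,0,0.16,0,0,0,0.005, 0,0,0.2,0,0,0,0.005, 0,0,0.21,0,0,0,0.005, 0,0,0.21,0,0,0,0.005]'
python3 - <<'E'
from h import *
st();o,c,im=look('lid_c',230,save='pics/w14.png');o=st();p=o['position']
a=np.linspace(0,6.283,60)
for R,z in [(38,-64),(38,-52),(34,-40)]:
    q=proj(c,np.c_[p[0]+R*np.cos(a),p[1]+R*np.sin(a),0*a+p[2]+z]);print(q.min(0),q.max(0))
E
```

```text
clock: 30.55
position: [576.6, -277.9, 65.4]
orientation: [2.049, 2.379, 0.001]
ft_force: [-1.4, -0.4, 6.1]
finger_gap: 14.9
grip_force: 20.0
clock: 31.25
position: [576.5, -277.7, 276.3]
orientation: [2.048, 2.378, 0.001]
ft_force: [0.5, -0.1, -0.5]
finger_gap: 14.9
grip_force: 20.0
t 31.25 pos [ 576.5 -277.7  276.3] ori [2.048e+00 2.378e+00 1.000e-03] gap 14.945639628690468 F [ 0.5 -0.1 -0.5]
lid_c 0.61 bbox 209 304 156 237 loc [ 574.7 -261.5  230. ] circ [ 575.9 -268.6  230. ]
t 31.35 pos [ 575.1 -277.7  273. ] ori [-2.049e+00 -2.379e+00  1.000e-03] gap 15.383227929657425 F [ 0.6  0.4 -1. ]
[206.47310036 157.98005531] [301.03491946 248.04019571]
[203.687718   160.40322508] [303.60794243 255.09703149]
[206.16325714 168.90855869] [300.90450005 258.18656603]
```

The lid is held with offset about (+0.7,+2) mm from the TCP. I'll move over the chamber with TCP target (446.5,99.6).

```bash
python3 -m pendant '[-0.015,0.04,0.01,0,0,0,0.005, -0.03,0.08,0.01,0,0,0,0.005, -0.045,0.12,0.01,0,0,0,0.005, -0.06,0.16,0.01,0,0,0,0.005, -0.075,0.2,0.01,0,0,0,0.005, -0.09,0.24,0.01,0,0,0,0.005, -0.105,0.28,0.01,0,0,0,0.005, -0.115,0.32,0.01,0,0,0,0.005, -0.125,0.36,0.01,0,0,0,0.005, -0.13,0.377,0.01,0,0,0,0.005, -0.13,0.377,0.01,0,0,0,0.005, -0.13,0.377,0.01,0,0,0,0.005, -0.13,0.377,0.01,0,0,0,0.005]'
python3 -m pendant '[0,0,0,0,0,0,0.005, 0,0,0,0,0,0,0.005, 0,0,0,0,0,0,0.005]'
python3 - <<'E'
from h import *
P=[]
for i in range(4):
    o=monitor.get_obs();P.append(o['position']);c=calibration('wrist');camera('wrist')
p=np.mean(P,0);print(p,np.std(P,0))
r=models.masks_of('wrist','lid_c')[0]['region'];ys,xs=np.nonzero(r);print(xs.min(),xs.max()+1,ys.min())
a=np.linspace(0,6.283,60)
for R,z in [(38,-65),(38,-53)]:
    q=proj(c,np.c_[p[0]+R*np.cos(a),p[1]+R*np.sin(a),0*a+p[2]+z]);print(q.min(0),q.max(0))
E
```

```text
clock: 32.65
position: [445.8, 97.9, 283.3]
orientation: [-2.052, -2.378, 0.002]
ft_force: [0.5, -0.3, -2.1]
finger_gap: 14.7
grip_force: 20.0
clock: 32.95
position: [445.9, 98.9, 284.2]
orientation: [-2.051, -2.379, 0.0]
ft_force: [-0.1, -0.0, -0.5]
finger_gap: 14.7
grip_force: 20.0
[445.87566544  99.03546103 284.21166945] [0.03567448 0.12527015 0.03490795]
210 305 157
[208.09393425 159.0664874 ] [303.5435782  249.90228092]
[205.32805523 161.54650217] [306.24283392 257.10229769]
```

```bash
python3 -m pendant '[0,0.0008,-0.015,0,0,0,0.005, 0,0.0008,-0.03,0,0,0,0.005, 0,0.0008,-0.04,0,0,0,0.005, 0,0.0008,-0.045,0,0,0,0.005, 0,0.0008,-0.049,0,0,0,0.005, 0,0.0008,-0.052,0,0,0,0.005, 0,0.0008,-0.0545,0,0,0,0.005, 0,0.0008,-0.0545,0,0,0,0.005]'
python3 -m pendant '[0,0,-0.001,0,0,0,0.005, 0,0,-0.002,0,0,0,0.005, 0,0,-0.003,0,0,0,0.005, 0,0,-0.003,0,0,0,0.005]'
```

```text
clock: 34.0
position: [445.8, 100.1, 229.7]
orientation: [2.05, 2.38, 0.0]
ft_force: [-0.1, -0.1, -0.4]
finger_gap: 15.1
grip_force: 20.0
clock: 34.4
position: [446.0, 100.2, 226.9]
orientation: [2.05, 2.38, 0.001]
ft_force: [0.1, 0.3, 1.5]
finger_gap: 14.9
grip_force: 20.0
```

Contact comes at exactly the home height. I'll release, retreat and verify.

```bash
python3 -m pendant '[0,0,-0.0007,0,0,0,0.005, 0,0,-0.0007,0,0,0,0.005]'; python3 -m pendant '[0,0,0,0,0,0,0.02, 0,0,0,0,0,0,0.03, 0,0,0,0,0,0,0.04, 0,0,0.03,0,0,0,0.04, 0,0,0.06,0,0,0,0.04, 0,-0.04,0.065,0,0,0,0.04, 0,-0.08,0.065,0,0,0,0.04, 0,-0.12,0.065,0,0,0,0.04, 0,-0.16,0.065,0,0,0,0.04, 0,-0.2,0.065,0,0,0,0.04, 0,-0.2,0.065,0,0,0,0.04, 0,-0.2,0.065,0,0,0,0.04, 0,-0.2,0.065,0,0,0,0.04]'
python3 - <<'E'
from h import *
from scipy.optimize import least_squares
st();o,c,im=look('lid_c',220);a=np.linspace(0,6.283,60)
def fit(t,prof,g,foot=None):
    for m in models.masks_of('wrist',t)[:1]:
        ys,xs=np.nonzero(m['region']);obs=np.r_[xs.min(),ys.min(),xs.max()+1,ys.max()+1]
        def s(p): q=np.vstack([proj(c,np.c_[p[0]+R*np.cos(a),p[1]+R*np.sin(a),0*a+z]) for R,z in prof]);return np.r_[q.min(0),q.max(0)]-obs
        f=least_squares(s,g);print(t,round(m['p'],2),obs,f.x.round(1),f.fun.round(1))
fit('lid_c',[(38,162),(38,174),(8,212),(8,231)],[447,101])
fit('cocoa_c',[(29,22),(29,82),(26,106)],[466,-18])
fit('chamber_c',[(46,121)],[447,101]);fit('mug_rim',[(38,120)],[447,100])
hsv=cv2.cvtColor(im,cv2.COLOR_BGR2HSV);red=(((hsv[...,0]<8)|(hsv[...,0]>172))&(hsv[...,1]>140)&(hsv[...,2]>60)).astype(np.uint8)
n,_,s,ce=cv2.connectedComponentsWithStats(red)
for i in range(1,n):
    if s[i,4]>40: print(s[i],atz(c,ce[i],221).round(1),atz(c,ce[i],106).round(1))
E
```

```text
clock: 34.6
position: [446.4, 100.5, 226.8]
orientation: [2.049, 2.38, 0.002]
ft_force: [-0.8, -1.0, 7.7]
finger_gap: 14.7
grip_force: 20.0
clock: 35.9
position: [445.8, -98.6, 291.0]
orientation: [-2.048, -2.382, -0.001]
ft_force: [-0.4, 0.7, -0.0]
finger_gap: 40.2
grip_force: 0.0
t 35.9 pos [445.8 -98.6 291. ] ori [-2.048e+00 -2.382e+00 -1.000e-03] gap 40.205626289121284 F [-0.4  0.7 -0. ]
lid_c 0.77 bbox 266 315 0 9 loc [447.7  47.7 220. ] circ [447.3  50.1 220. ]
lid_c 0.74 bbox 388 440 178 218 loc [572.8 -72.9 220. ] circ [572.4 -74.5 220. ]
lid_c 0.77 [266   0 316  10] [451.6  59.9] [-20.1 -41.6  20.1  52.2]
cocoa_c 0.97 [260  89 308 135] [468.6 -19.6] [-0.2 -1.1  0.2  1.2]
chamber_c 0.92 [243   0 330  36] [452.2  67.8] [ -1.3 -29.4   1.4  34.3]
mug_rim 0.81 [248  15 309  48] [446.   55.7] [ -6.1 -22.2   6.1  25.4]
[ 262   89   45   46 1591] [455.7 -23.  221. ] [466.5 -18.6 106. ]
[451  88  25  41 306] [587.3  -1.9 221. ] [670.5  14.1 106. ]
[435  90  20  39 204] [572.7  -5.1 221. ] [647.8   9.2 106. ]
[494 106  17  14 114] [618.6   1.  221. ] [718.9  18.6 106. ]
[416 342  12  12  96] [ 623.3 -217.2  221. ] [ 726.2 -319.5  106. ]
```

Cocoa is upright at (467,-19), in the middle. I'll move back to see the lid.

```bash
python3 -m pendant '[0,0.04,0.02,0,0,0,0.04, 0,0.08,0.04,0,0,0,0.04, 0,0.12,0.06,0,0,0,0.04, 0,0.12,0.06,0,0,0,0.04, 0,0.12,0.06,0,0,0,0.04, 0,0.12,0.06,0,0,0,0.04]'
python3 - <<'E'
from h import *
from scipy.optimize import least_squares
o,c,im=look('lid_c',220);st();a=np.linspace(0,6.283,60);cv2.imwrite('pics/w15.png',im)
def fit(t,prof,g):
    m=models.masks_of('wrist',t)[0]
    ys,xs=np.nonzero(m['region']);obs=np.r_[xs.min(),ys.min(),xs.max()+1,ys.max()+1]
    def s(p): q=np.vstack([proj(c,np.c_[p[0]+R*np.cos(a),p[1]+R*np.sin(a),0*a+z]) for R,z in prof]);return np.r_[q.min(0),q.max(0)]-obs
    f=least_squares(s,g);print(t,round(m['p'],2),obs,f.x.round(1),f.fun.round(1))
fit('lid_c',[(38,162),(38,174)],[447,101])
fit('chamber_c',[(46,121)],[447,101])
hsv=cv2.cvtColor(im,cv2.COLOR_BGR2HSV);red=(((hsv[...,0]<8)|(hsv[...,0]>172))&(hsv[...,1]>140)&(hsv[...,2]>60)).astype(np.uint8)
n,_,s,ce=cv2.connectedComponentsWithStats(red)
for i in range(1,n):
    if s[i,4]>40: print(s[i],atz(c,ce[i],225).round(1),atz(c,ce[i],106).round(1))
im=camera('top');cv2.imwrite('pics/top3.png',im)
for t,z in [('herbs_c',35),('cinnamon_c',37)]: look(t,30,'top')
E
```

```text
clock: 36.8
position: [445.6, 19.2, 350.5]
orientation: [-2.051, -2.379, 0.002]
ft_force: [0.5, -0.1, -0.2]
finger_gap: 40.0
grip_force: 0.0
lid_c 0.56 bbox 235 299 71 137 loc [441.7 100.2 220. ] circ [443.5 100.7 220. ]
t 36.9 pos [445.6  18.9 350.4] ori [-2.052e+00 -2.378e+00  2.000e-03] gap 40.137892778418 F [ 0.1 -0.7 -0.1]
lid_c 0.56 [235  71 300 138] [446.1 101.5] [-1.4 -1.7  1.4  2. ]
chamber_c 0.56 [230  70 302 143] [446.3 101.3] [ 0.9 -0.  -0.9 -0. ]
[262  95  16  16 202] [445.7 102.2 225. ] [450.  109.1 106. ]
[407 169  16  27 130] [600.   49.1 225. ] [673.8  32.1 106. ]
[250 176  34  35 935] [457.   14.9 225. ] [466.4 -17.4 106. ]
[435 186  14  11  70] [633.6  43.7 225. ] [722.4  24.3 106. ]
herbs_c 0.52 bbox 375 394 192 207 loc [ 500.4 -436.8   30. ] circ [ 506.  -439.4   30. ]
cinnamon_c 0.62 bbox 273 289 132 149 loc [ 683.1 -114.3   30. ] circ [ 690.2 -113.4   30. ]
```

Knob, lid skirt and chamber are coaxial within 1 mm at home height, and the bystander jars haven't moved. I'm handing in.

```bash
python3 -c "
from bench import workorder
print(workorder.finish_job())"
```

```text
the job is handed in; nothing more can be done
None
```

I handed in the job at about 37 s. My last measurements showed everything in place: chamber, press and lid seated on the mug, spoon and cocoa jar in position on the board, and both steel-capped jars undisturbed. The hand-in returned no verdict.

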